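# Stand the test-panel frame up, flip its prop leg down and steady it

## Task

Stand the small metal test-panel frame, which lies on its front on the bench, upright on its short bottom edge. Then flip the prop leg on its back over centre and down until it is fully open, and grip the upper half of the frame across its thin body so that it cannot tip. Finish while still holding it like that, upright with its bottom edge on the bench; leave the cups, jar and screwdriver where they are.

Things in the scene. Friction and masses are not known exactly. Their poses are not given: they have to be found in the camera images.
- frame: Bare aluminium frame, 160 long, 56 wide, 26 thick (mm), 0.4 to 0.7 kg, with a recessed grey panel. Own x runs up the frame (bottom edge x=-80, top edge x=+80), y across the width (+-28), z out of its back (front face z=0, back face z=26). Origin: centre of the front face. At the start it lies front down: z up, x level and within 0.65 rad of world +y (robot's left).
- frame_top (a point): Centre of the frame's top edge face (frame x=80, y=0, z=13 mm). On the back, the dark bracket of the leg hinge stands 26 mm proud (frame x 6 to 24, y within +-16).
- frame_foot (a point): Centre of the frame's bottom edge face, 56 by 26 mm, on which it must stand (frame x=-80, y=0, z=13 mm). This end is weighted: the centre of mass is about 68 mm above it. Upright and let go, the frame stands by itself, but it falls over if tipped by about 9 degrees.
- leg (a joint): Prop leg hinge, rad: 0 = folded up along the back, 2.90 = fully open (slanting down and away from the back, foot just off the bench when upright). No spring: with the frame upright the leg points straight up (centre) at 0.2; short of that its weight (50 g) folds it back, past about 0.3 it falls fully open by itself in about 1.3 s, damped; 0.2 N at the tip moves it. Hinge line: parallel to frame y at frame x=15, z=46 mm.
- leg_tip (a point): Free end of the prop leg, a steel bar 101 long from the hinge, 16 wide, 8 thick (mm), rubber end. Folded, it leans 0.2 rad towards the frame, 3 mm clear of the back at the top edge, and its tip sticks out 34 mm past the top edge (frame x=114, y=0, z=26 mm): with the frame upright it can be pushed away from the back just above the top edge.
- cup_a: Steel cup, 64 mm across, 65 high, a bystander; origin at its underside.
- cup_b: Steel cup like the other, a bystander; origin at its underside.
- bottle: Clear jar with white cap, 52 mm across, 100 high, a bystander; origin at its underside.
- driver: Screwdriver with black handle lying on the bench, a bystander; origin at its underside.
Things that resemble listed ones, but are neither listed nor needed, are in the scene too. Of the things like the frame, leave any that is turquoise; of the rest the larger one is meant.

How it is judged:
On the way, in this order (a step that is already met when the one before it is completed fails the run):
1. the frame stands upright on its bottom edge, leg still folded (angle between frame's own x axis and vertical below 0.1 rad and height (world z) of frame_foot below 0.005 m and value of joint leg below 0.25 rad), for 0.2 s.
2. the leg is over centre and fully open, the frame still upright (value of joint leg above 2.6 rad and angle between frame's own x axis and vertical below 0.15 rad and height (world z) of frame_foot below 0.006 m), for 0.2 s.
At the end, for the whole second after the job is handed in: The frame is upright within 0.08 rad with its bottom edge on the bench (centre of the edge below 5 mm), at rest, the leg open past 2.6 rad, and the fingers grip the frame's upper half with more than 4 N, the grasp point within 6 mm of the frame's thickness (angle between frame's own x axis and vertical below 0.08 rad and height (world z) of frame_foot below 0.005 m and value of joint leg above 2.6 rad and contact force between the fingers and frame above 4 N and x of the grasp point in the frame of frame above 0 m and z of the grasp point in the frame of frame between -0.006 and 0.032 m and linear speed of frame below 0.02 m/s); the arm keeps its last pose, push and grip.
It fails at once if a cup, the jar or the screwdriver is moved by more than 30 mm (distance of any of cup_a, cup_b, bottle, driver from where it was at the start of the episode above 0.03 m).
It also fails if it takes over 61 s, if anything falls off the work surface, if the arm or the gripper's body presses on something with over 40 N, if the wrist force passes 120 N, or if a joint passes its speed limit or range.

## Robot

A 6-joint arm with a two-finger parallel gripper is mounted at the origin on the work surface. World frame = base frame: x ahead of the robot, y to its left, z up, the work surface at z = 0. Lengths are in m, angles in rad, forces in N, time in s.
With the tool pointing down it reaches from about 0.3 to 0.775 m from the base axis. Payload 14.6 kg.
Tool frame: the origin (TCP) lies between the finger pads; the fingertips stand 19 mm ahead of it and the grasp point (between the pads) is the TCP; z points along the fingers, y is the direction in which the jaws open and shut (so a half turn about z gives the same grasp; the last joint's range is limited). The gripper opens to 94 mm and grips with 3 to 60 N. Pads are 16 mm wide; open, the fingers measure 119 mm over their backs; the gripper's body (75 mm by 177 mm) begins 78 mm behind the grasp point.
Start: joints at [1.194, 0.3, 1.521, -0, 1.321, -0.067], TCP at [0.168, 0.524, 0.197] pointing down, gripper open.
Joint ranges: [-3.03, 3.03], [-0.79, 2.21], [0.23, 2.52], [-1.04, 4.18], [0, 3.07], [-2.55, 2.55]. Speed limits (rad/s): [2.22, 2.22, 2.57, 3.14, 3.14, 3.14].

## Interface

Orientations are given as [roll, pitch, yaw] about the fixed x, y, z axes, in that order (R = Rz(yaw) Ry(pitch) Rx(roll)).
In Python, from station import telemetry, vision, ctrl gives the robot as it stands. The module is installed in compiled form; this text tells all that it offers.
- The arm moves only by the shell command python3 -m creep 'ROWS' [FORCE]. ROWS is JSON, a list of rows, each a list of 3 entries, a list of its own where there are three numbers: the shift along the tool's x, y, z in units of 50 mm (1.0 is 50 mm), then the turn about the tool's z in units of 8 degrees (1.0 is 8 degrees), then the opening, from 0 (shut) to 1 (fully open). In form: [[[tx, ty, tz], twist, gripper], ...]. A call has 1 to 12 rows; each row is the pose to reach, as a shift and turn from the pose commanded when the call began, along the tool's axes at that moment; what a row does not reach only later rows make up. A row lasts 1/10 s, in which the tool goes at most 50 mm and 8.59 degrees, less where a joint would pass 70% of its speed; a pose out of reach is approached as far as the arm can. A call with a gripper value outside its range is refused whole. The fingers move at their own pace and stop on an object; FORCE is the grip in N (left out, the last holds). Time passes only in rows, so rows that repeat a pose let the fingers close. It gives the time, the measured TCP pose, the force and the opening at its end, in the units of the state.
- telemetry.get_obs(): the state, without advancing time (a new reading comes with each control period).
- vision.camera(name): name is "scene" or "top"; returns a dict with "img" (384x512x3 uint8, red, green, blue), "depth" (384x512 float32, m along the optical axis (not along the pixel's ray), 0 where there is no reading), "vertical_fov" (degrees; the focal length in pixels is half the picture's height over the tangent of half this angle, whatever the lens; pixels are square), "cx", "cy" (the principal point, pixels), "extrinsics" (4x4, takes a point from camera to world coordinates). Camera axes: x right, y down, z forward; pixel columns grow to the right and rows downward; lengths in m; the calibration is good to about 2 mm. A picture is of the moment at which its call begins.
- ctrl.hand_in(): hands the job in, once; it reports no verdict.
The state is a dict: "time_s": time; "qpos": joint angles; "joint_vel": joint speeds; "tau": joint torques, N m; "ee_pos": TCP position; "eef_rot": TCP orientation; "force": force on the tool from outside, world axes, zero at the start; "moment": the same for the moment, N m; "grip_width": finger opening in m.
Only numpy, scipy, OpenCV 4.12 (cv2) and the standard library are available. Lean on these libraries where they do the work, as an engineer would, in place of code of your own. Each camera call takes 0.05 s, during which the arm holds its last target.

## Working session

There is one attempt and no reset: what is moved stays moved. The work goes in short steps, Python scripts to look and compute and a shell command to move; the robot and the scene stay as the last step left them, time stands still between calls to the robot, and variables do not carry over. Pictures are saved under pics/ and viewed, and the job is handed in when it is done.

```bash
mkdir -p pics; cat > h.py <<'E'
import numpy as np, cv2
from station import telemetry, vision, ctrl
def cam(n):
    c=vision.camera(n); h=c["img"].shape[0]; c["f"]=h/2/np.tan(np.radians(c["vertical_fov"])/2); return c
def p3(c,u,v,d=None):
    d=c["depth"][int(v),int(u)] if d is None else d
    return (c["extrinsics"]@np.array([(u-c["cx"])/c["f"]*d,(v-c["cy"])/c["f"]*d,d,1]))[:3]
def pz(c,u,v,z):
    E=c["extrinsics"]; r=E[:3,:3]@np.array([(u-c["cx"])/c["f"],(v-c["cy"])/c["f"],1]); return E[:3,3]+r*(z-E[2,3])/r[2]
def save(c,name,crop=None,k=1):
    im=c["img"][:,:,::-1]
    if crop: im=im[crop[1]:crop[3],crop[0]:crop[2]]
    cv2.imwrite("pics/"+name,cv2.resize(im,None,fx=k,fy=k,interpolation=cv2.INTER_CUBIC))
def proj(c,p):
    q=np.linalg.inv(c["extrinsics"])@np.append(p,1); return c["f"]*q[0]/q[2]+c["cx"],c["f"]*q[1]/q[2]+c["cy"]
E
python3 - <<'E'
from h import *
for n in("scene","top"):
    c=cam(n);save(c,n+"0.png"); print(n,c["f"],c["cx"],c["cy"],c["extrinsics"].round(3).tolist()); np.savez(n+"0.npz",**c)
print(telemetry.get_obs())
E
```

```text
scene 413.0296525787615 255.5542154115262 197.14891992095747 [[0.031, 0.703, -0.711, 1.286], [0.999, -0.037, 0.007, -0.011], [-0.021, -0.71, -0.704, 0.775], [0.0, 0.0, 0.0, 1.0]]
top 482.7756476337724 247.6026552427703 188.78640443935168 [[0.043, -0.979, 0.201, 0.292], [-0.999, -0.043, 0.008, -0.01], [0.0, -0.201, -0.98, 1.402], [0.0, 0.0, 0.0, 1.0]]
{'time_s': 0.1, 'qpos': array([ 1.19438355e+00,  3.00377293e-01,  1.52151245e+00, -2.77624192e-05,
        1.32070592e+00, -6.66077949e-02]), 'joint_vel': array([ 8.70865907e-04, -1.63296638e-03, -1.45399471e-03,  1.89271025e-04,
       -7.53708049e-05,  5.19010769e-04]), 'tau': array([ 2.04378237e-03, -5.32640219e+01, -3.53283691e+01,  7.09781866e-02,
        2.34365434e-02, -7.67713641e-05]), 'ee_pos': array([0.16760455, 0.52358501, 0.19666682]), 'eef_rot': array([-3.14059007e+00, -3.99269692e-05,  2.83179453e+00]), 'force': array([ 0.7472574 ,  0.58451445, -0.04550631]), 'moment': array([-0.00211414, -0.03726656, -0.03629225]), 'grip_width': 0.09382673951060841}
```

View pics/scene0.png

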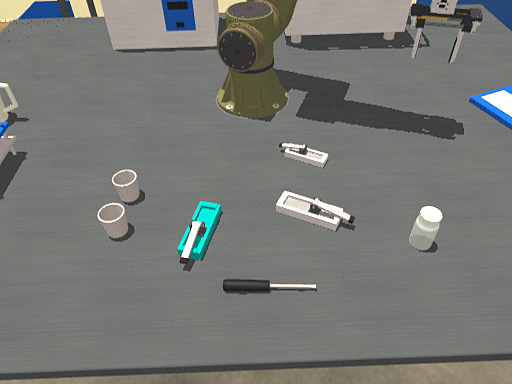

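View pics/top0.png

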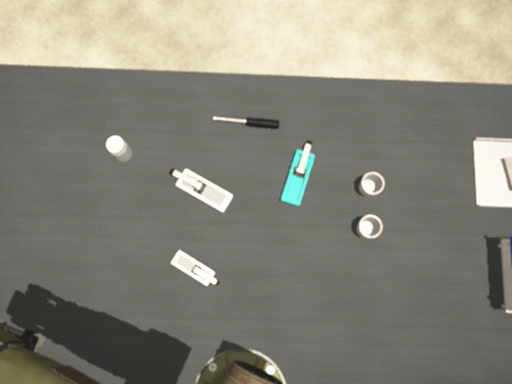

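Three things look like the frame: turquoise at top-view (298,175), a large bare one at (203,190) and a small bare one at (194,267). The turquoise one is to be left, so the larger bare one at (203,190) is meant. It is also at scene (313,211). I'll confirm that in a crop.

```bash
python3 - <<'E'
from h import *
t=np.load("top0.npz");s=np.load("scene0.npz")
a=cv2.resize(t["img"][150:230,155:255],None,fx=5,fy=5,interpolation=cv2.INTER_CUBIC)[:,:,::-1]
b=cv2.resize(s["img"][170:250,260:370],None,fx=5,fy=5,interpolation=cv2.INTER_CUBIC)[:,:,::-1]
cv2.imwrite("pics/c_top.png",a);cv2.imwrite("pics/c_sc.png",b)
E
```

```text
(no output)
```

View pics/c_top.png

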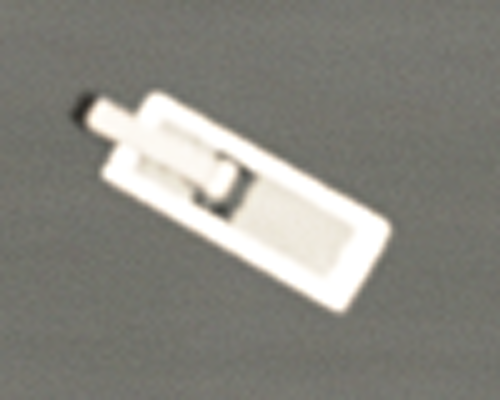

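View pics/c_sc.png

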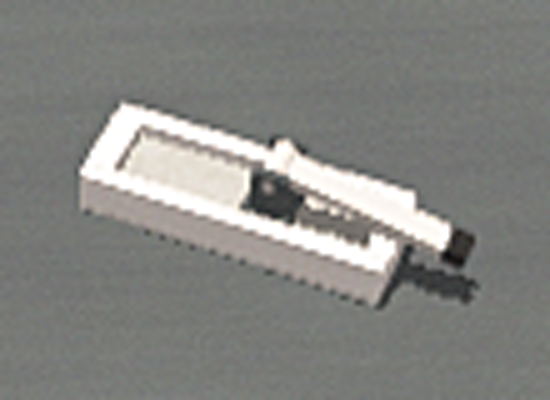

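The crops confirm a large bare frame with its leg folded towards the robot's left. In the top crop the back-face corners are at (152,93), (103,176), (343,313) and (392,230), and the leg tip is at (82,106). In the scene crop the corners are at (122,103), (80,175) and (380,270).

```bash
python3 - <<'E'
from h import *
t=np.load("top0.npz");s=np.load("scene0.npz")
P=[(152,93),(103,176),(343,313),(392,230)]
C=[pz(t,155+u/5-.4,150+v/5-.4,.026) for u,v in P]
for c in C: print(c.round(4))
C=np.array(C);ctr=C.mean(0);top=C[:2].mean(0);bot=C[2:].mean(0);d=top-bot
print(ctr,np.linalg.norm(d),np.linalg.norm(C[0]-C[1]),np.degrees(np.arctan2(d[1],d[0])))
for n,u,v in [("bl",122,103),("br",80,175),("tr",380,270)]:
    print(n,pz(s,260+u/5-.4,170+v/5-.4,.026))
# two-view triangulation of frame corner & depth heights
def ray(c,u,v):
    r=c["extrinsics"][:3,:3]@np.array([(u-c["cx"])/c["f"],(v-c["cy"])/c["f"],1]);return c["extrinsics"][:3,3],r/np.linalg.norm(r)
def tri(a,b):
    A=0;B=0
    for o,r in(a,b):
        M=np.eye(3)-np.outer(r,r);A=A+M;B=B+M@o
    return np.linalg.solve(A,B)
print("bl",tri(ray(t,155+343/5-.4,150+313/5-.4),ray(s,260+122/5-.4,170+103/5-.4)))
print("br",tri(ray(t,155+392/5-.4,150+230/5-.4),ray(s,260+80/5-.4,170+175/5-.4)))
print("tip",tri(ray(t,155+85/5-.4,150+107/5-.4),ray(s,260+457/5-.4,170+248/5-.4)))
for u,v in[(155+368/5,150+270/5),(155+120/5,150+150/5),(155+290/5,150+180/5)]: print(p3(t,u,v))
for nm,u,v in [("bottle",118,146),("drv",262,123),("turq",298,175),("small",194,267)]: print(nm,p3(t,u,v).round(3))
E
```

```text
[0.628  0.1881 0.026 ]
[0.577  0.2132 0.026 ]
[0.5025 0.0692 0.026 ]
[0.5524 0.0434 0.026 ]
[0.56499063 0.12846429 0.026     ] 0.16274648771832054 0.05677967847479292 62.53740136647793
bl [0.50749477 0.07202413 0.026     ]
br [0.55884359 0.04665017 0.026     ]
tr [0.62998397 0.18664656 0.026     ]
bl [0.50325834 0.07093221 0.02189077]
br [0.55349749 0.04532681 0.02047324]
tip [0.61776911 0.2264807  0.02613548]
[ 0.53173608  0.05611435 -0.00088849]
[0.59200436 0.2032988  0.02517083]
[0.57852303 0.10306548 0.02477626]
bottle [0.666 0.37  0.097]
drv [ 0.777 -0.032  0.026]
turq [ 0.622 -0.144  0.024]
small [0.344 0.144 0.019]
```

```bash
cat >> h.py <<'E'
def go(x,y,z,yaw):
    from scipy.spatial.transform import Rotation as R
    o=telemetry.get_obs(); M=R.from_euler('xyz',o["eef_rot"]).as_matrix()
    d=M.T@(np.array([x,y,z])-o["ee_pos"]); w=(yaw-np.degrees(o["eef_rot"][2])+180)%360-180
    print("units",(d/.05).round(2),"twist",round(-w/8,2),"t",o["time_s"],"ee",o["ee_pos"].round(4),"yaw",np.degrees(o["eef_rot"]).round(1),"F",o["force"].round(1),"w",round(o["grip_width"],4))
E
python3 -c "
from h import *
go(.594,.181,.13,62.7)"
```

```text
units [-10.21  -3.92   1.34] twist 12.44 t 0.1 ee [0.1676 0.5236 0.1967] yaw [-179.9   -0.   162.2] F [ 0.7  0.6 -0. ] w 0.0938
```

```bash
python3 -m creep '[[[-0.8,-0.3,0.1],1,1],[[-1.7,-0.65,0.2],2,1],[[-2.5,-1,0.3],3,1],[[-3.4,-1.3,0.4],4,1],[[-4.2,-1.6,0.5],5,1],[[-5.1,-2,0.6],6,1],[[-6,-2.3,0.7],7,1],[[-6.8,-2.6,0.8],8,1],[[-7.6,-3,0.9],9,1],[[-8.5,-3.3,1],10,1],[[-9.4,-3.6,1.2],11.2,1],[[-10.2,-3.92,1.34],12.44,1]]' 12
python3 -c "
from h import *
go(.594,.181,.13,62.7)
c=cam('top');save(c,'t1.png',(120,110,290,250),4);c=cam('scene');save(c,'s1.png',(220,120,400,260),4)
"
```

```text
time_s: 1.3
ee_pos: [0.5949, 0.18, 0.1292]
eef_rot: [-3.141, 0.001, 1.129]
force: [0.0, 0.5, 0.3]
grip_width: 0.0944
units [ 0.01 -0.03 -0.02] twist 0.25 t 1.3 ee [0.5949 0.18   0.1292] yaw [-180.     0.    64.7] F [0.  0.5 0.3] w 0.0944
```

View pics/s1.png

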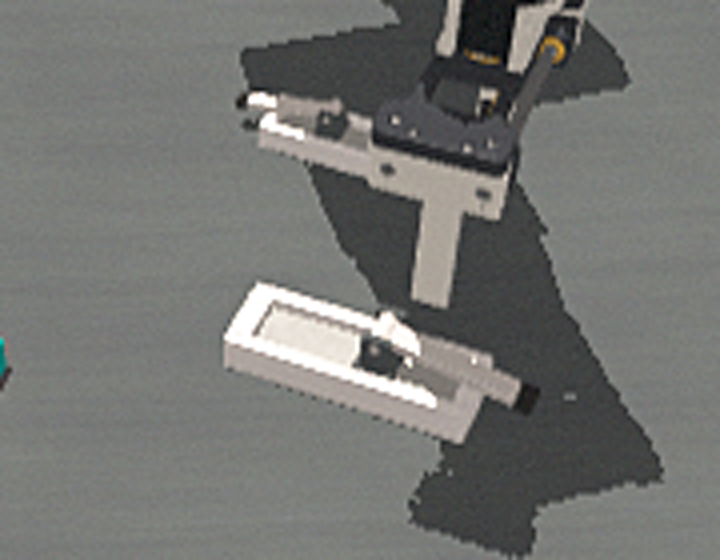

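View pics/t1.png

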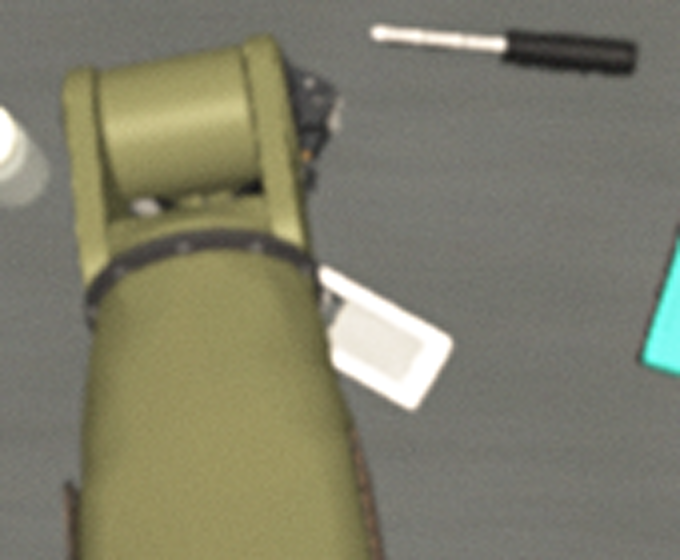

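The scene picture shows the gripper above the leg end, with the near finger at crop (430,260) lined up with the frame's near long side. I'll go down and grip lightly.

```bash
python3 -m creep '[[[0,0,0],0,1],[[0,0,0.5],0,1],[[0,0,1],0,1],[[0,0,1.5],0,1],[[0,0,1.8],0,1],[[0,0,2],0,1],[[0,0,2.1],0,1],[[0,0,2.1],0,1]]' 12
python3 -m creep '[[[0,0,0],0,0.4],[[0,0,0],0,0.4],[[0,0,0],0,0.4],[[0,0,0],0,0.4],[[0,0,0],0,0.4],[[0,0,0],0,0.4]]' 12
python3 -c "
from h import *
go(.594,.181,.13,62.7)
c=cam('scene');save(c,'s2.png',(220,120,400,260),4)
"
```

```text
time_s: 2.2
ee_pos: [0.5936, 0.1819, 0.0253]
eef_rot: [3.142, -0.0, 1.136]
force: [-0.7, -0.7, -0.1]
grip_width: 0.0937
time_s: 2.8
ee_pos: [0.5936, 0.1816, 0.0252]
eef_rot: [3.142, -0.0, 1.136]
force: [-0.1, 0.2, 1.3]
grip_width: 0.0495
units [-0.01  0.01 -2.1 ] twist 0.3 t 2.8 ee [0.5936 0.1816 0.0252] yaw [180.   -0.   65.1] F [-0.1  0.2  1.3] w 0.0495
```

View pics/s2.png

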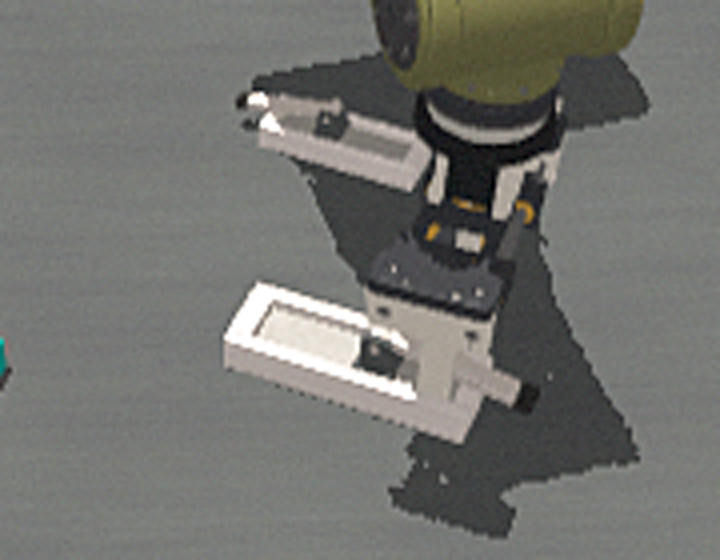

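```bash

python3 -c "
from h import *
c=cam('scene');save(c,'s3.png',(290,180,370,240),10)
for u,v in[(330,212),(330,217),(330,219),(330,221),(330,224),(326,205)]: print(u,v,p3(c,u,v).round(3))
print(telemetry.get_obs()['grip_width'])
for y in (-.025,.025): 
  for z in (.006,.025): print(y,z,np.round(proj(c,np.array([.5936,.1816,z])+y*np.array([np.sin(1.136),-np.cos(1.136),0])),1))
"
```

```text
330 212 [0.63  0.169 0.068]
330 217 [0.624 0.172 0.044]
330 219 [0.628 0.172 0.042]
330 221 [ 1.286 -0.011  0.775]
330 224 [0.622 0.175 0.016]
326 205 [0.666 0.148 0.129]
0.04146310589772493
-0.025 0.006 [332.9 211.4]
-0.025 0.025 [333.8 206.2]
0.025 0.006 [327.4 225.1]
0.025 0.025 [328.2 219.9]
```

View pics/s3.png

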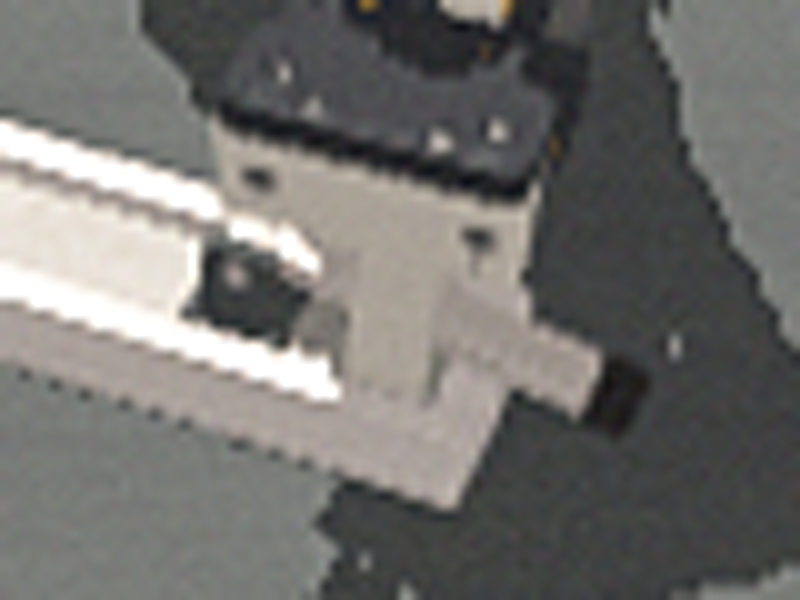

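```bash

python3 -c "
from h import *
c=cam('scene');save(c,'s4.png',(290,180,370,240),10)
np.savez('s4.npz',**c)
o=telemetry.get_obs();print(o['grip_width'],o['ee_pos'],o['force'],o['moment'],o['time_s'])
s1=np.load('scene0.npz')
M=lambda y,z,p: np.round(proj(c,np.array(p+[z])+y*np.array([np.sin(1.136),-np.cos(1.136),0])),1)
print('s1 finger tips exp inner/outer',M(.047,.110,[.595,.18]),M(.0595,.110,[.595,.18]))
print('now',M(.0205,.006,[.5936,.1816]),M(.033,.006,[.5936,.1816]),M(.033,.026,[.5936,.1816]),M(.033,.1,[.5936,.1816]))
"
```

```text
0.038499447197815055 [0.59363359 0.18163588 0.02513455] [ 0.42219885  0.41508473 -0.64009364] [-0.03545358  0.10616435 -0.00226928] 2.95
s1 finger tips exp inner/outer [328.8 201.8] [327.2 205.5]
now [327.9 223.8] [326.5 227.3] [327.3 221.9] [330.6 200.3]
```

View pics/s4.png

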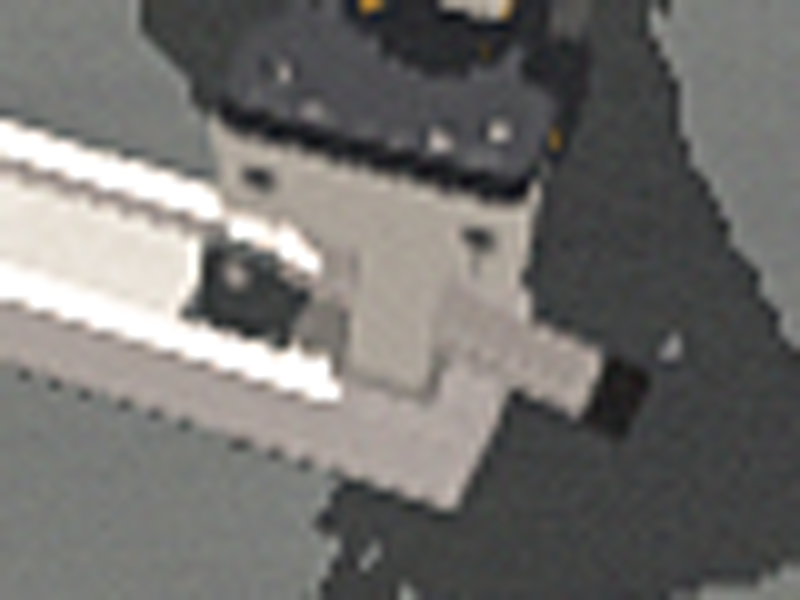

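The finger's lower end, at crop (390,390), passes over the top of the near rail, and the width went below 56 mm with no force. So the tips are still above the frame, about 20-25 mm higher than the pose implies. I'll reopen and go lower in small steps, watching the force.

```bash
python3 -m creep '[[[0,0,0],0,1],[[0,0,0],0,1],[[0,0,0],0,1],[[0,0,0],0,1],[[0,0,0],0,1],[[0,0,0],0,1],[[0,0,0],0,1],[[0,0,0],0,1]]' 12
python3 -c "
from h import *
c=cam('scene');save(c,'s5.png',(290,180,370,240),10)
"
```

```text
time_s: 3.75
ee_pos: [0.5936, 0.1816, 0.0252]
eef_rot: [3.142, 0.0, 1.136]
force: [0.0, -0.6, 0.0]
grip_width: 0.0935
```

View pics/s5.png

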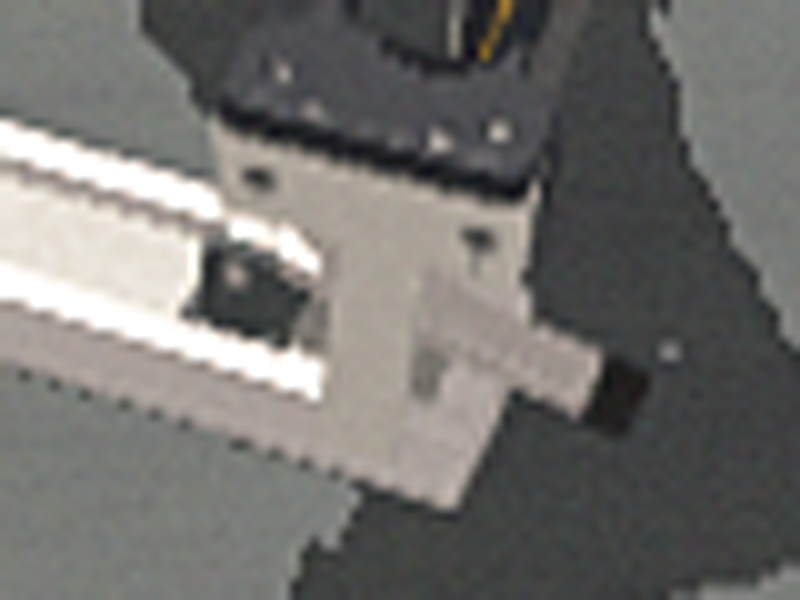

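```bash
python3 -m creep '[[[0,0,0.08],0,1],[[0,0,0.16],0,1],[[0,0,0.2],0,1]]'
python3 -c "
from h import *
c=cam('scene');save(c,'s6.png',(290,180,370,240),10)
"
```

```text
time_s: 4.1
ee_pos: [0.5934, 0.1816, 0.0144]
eef_rot: [-3.141, 0.001, 1.136]
force: [0.3, -0.2, 0.7]
grip_width: 0.0937
```

View pics/s6.png

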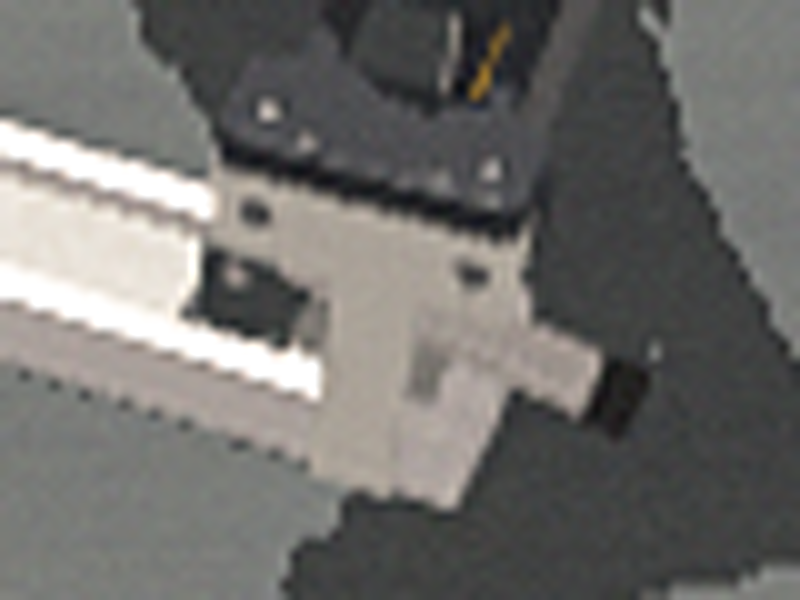

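```bash
python3 -m creep '[[[0,0,0.05],0,1],[[0,0,0.1],0,1],[[0,0,0.15],0,1],[[0,0,0.15],0,1]]'
python3 -c "
from h import *
c=cam('scene');save(c,'s7.png',(290,180,370,240),10)
"
```

```text
time_s: 4.55
ee_pos: [0.5934, 0.1816, 0.0072]
eef_rot: [-3.141, 0.0, 1.136]
force: [-0.1, -0.7, 0.2]
grip_width: 0.0939
```

View pics/s7.png

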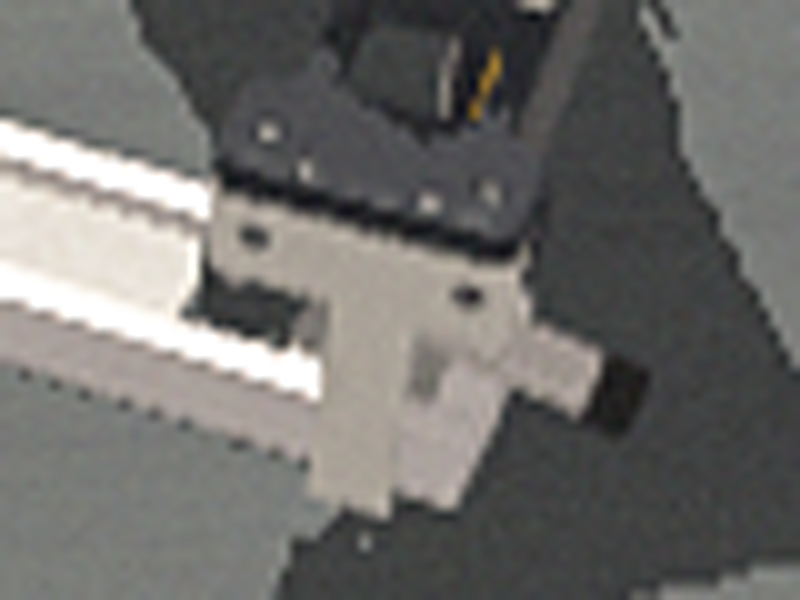

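```bash
python3 -m creep '[[[0,0,0.05],0,1],[[0,0,0.1],0,1],[[0,0,0.15],0,1],[[0,0,0.15],0,1]]'
python3 -c "
from h import *
c=cam('scene');save(c,'s8.png',(290,180,370,240),10)
"
```

```text
time_s: 5.0
ee_pos: [0.5934, 0.1816, -0.0003]
eef_rot: [-3.141, 0.0, 1.135]
force: [0.1, -0.4, 0.3]
grip_width: 0.0939
```

View pics/s8.png

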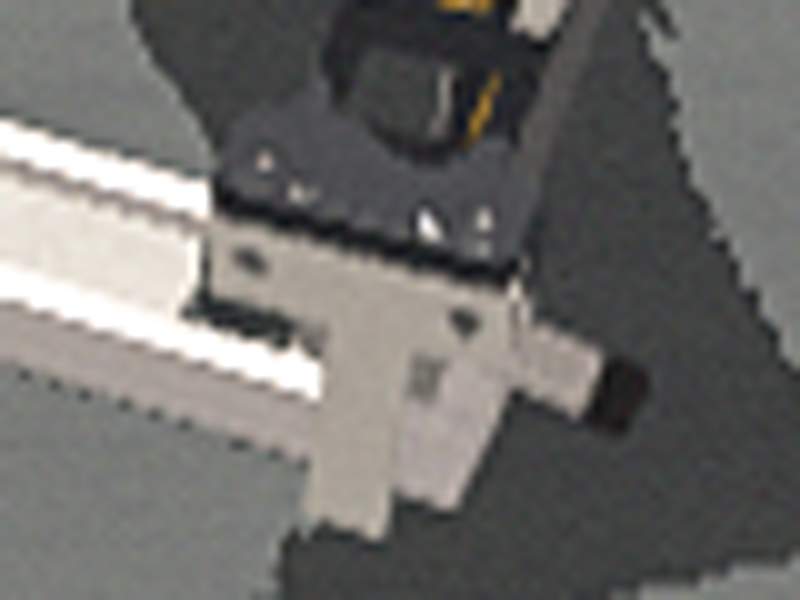

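```bash
for i in 1 2; do python3 -m creep '[[[0,0,0.04],0,1],[[0,0,0.08],0,1]]' | grep -E "ee_pos|force"; done
```

```text
ee_pos: [0.5937, 0.1817, -0.0039]
force: [-1.2, -0.1, 0.1]
ee_pos: [0.5936, 0.1816, -0.008]
force: [-1.8, 0.7, 12.7]
```

The fingertips touched the bench at a TCP reading of about -0.007. True TCP height is therefore the reading plus about 26 mm. I'll back off 4 mm and grip.

```bash
python3 -m creep '[[[0,0,-0.08],0,1],[[0,0,-0.1],0,0.5],[[0,0,-0.1],0,0.5],[[0,0,-0.1],0,0.5],[[0,0,-0.1],0,0.5],[[0,0,-0.1],0,0.5],[[0,0,-0.1],0,0.5]]' 12
python3 -c "
from h import *
go(.594,.181,0,62.7)
c=cam('scene');save(c,'s9.png',(290,180,370,240),10)
"
```

```text
time_s: 6.15
ee_pos: [0.5936, 0.1816, -0.0029]
eef_rot: [-3.142, 0.0, 1.135]
force: [0.6, 0.2, -0.4]
grip_width: 0.0562
units [-0.01  0.01 -0.06] twist 0.29 t 6.15 ee [ 0.5936  0.1816 -0.0029] yaw [-180.     0.    65.1] F [ 0.6  0.2 -0.4] w 0.0562
```

View pics/s9.png

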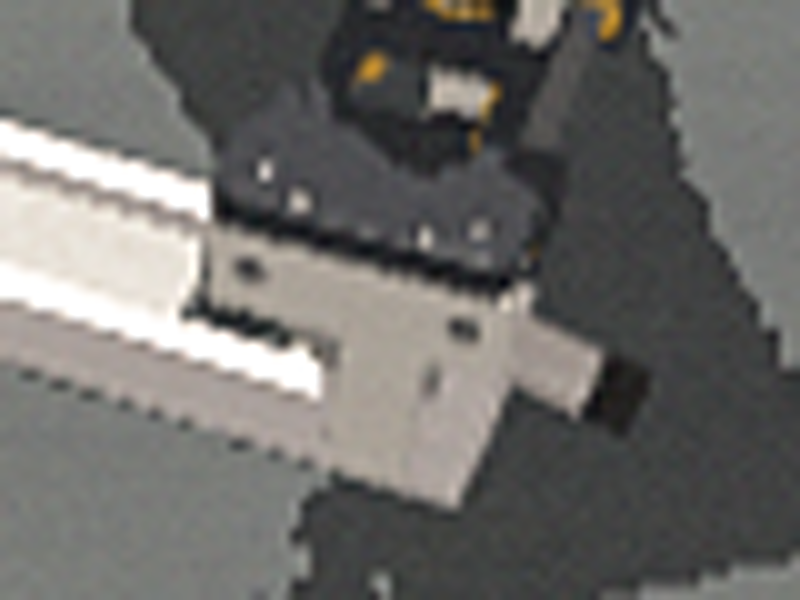

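```bash
python3 -m creep '[[[-0.03,0,-0.24],0,0.5],[[-0.09,0,-0.48],0,0.5],[[-0.16,0,-0.7],0,0.5],[[-0.25,0,-0.93],0,0.5],[[-0.37,0,-1.14],0,0.5],[[-0.5,0,-1.35],0,0.5],[[-0.65,0,-1.54],0,0.5],[[-0.81,0,-1.7],0,0.5],[[-0.81,0,-1.7],0,0.5]]' 12
python3 -c "
from h import *
c=cam('scene');save(c,'s10.png',(240,120,380,240),5)
"
```

```text
time_s: 7.1
ee_pos: [0.5768, 0.1441, 0.0836]
eef_rot: [3.14, -0.001, 1.135]
force: [-0.7, 0.9, -0.7]
grip_width: 0.0557
```

View pics/s10.png

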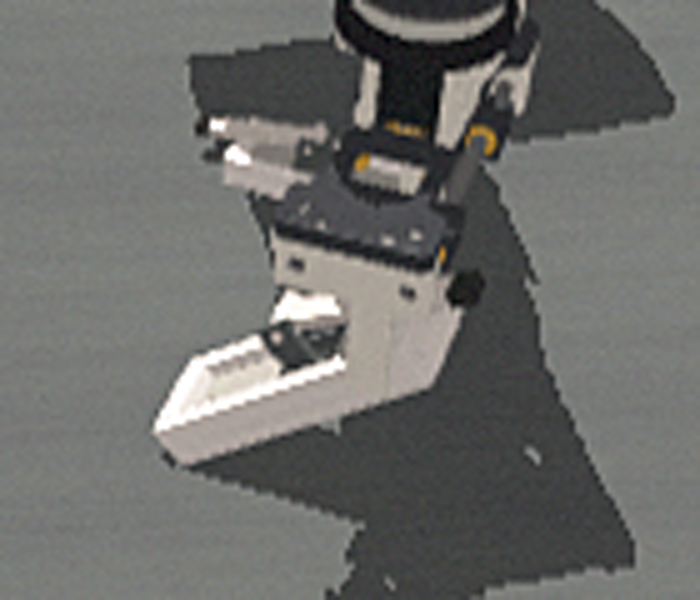

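The frame is tilted about 40° and its bottom edge is still on the bench at crop (160,440). It is pivoting in the pads, so I'll continue the arc.

```bash
python3 -m creep '[[[-0.18,0,-0.16],0,0.5],[[-0.37,0,-0.31],0,0.5],[[-0.58,0,-0.43],0,0.5],[[-0.79,0,-0.54],0,0.5],[[-1.02,0,-0.63],0,0.5],[[-1.25,0,-0.69],0,0.5],[[-1.25,0,-0.69],0,0.5]]' 12
python3 -c "
from h import *
c=cam('scene');save(c,'s11.png',(240,100,380,220),5)
"
```

```text
time_s: 7.85
ee_pos: [0.5499, 0.0869, 0.1172]
eef_rot: [3.141, 0.0, 1.134]
force: [-1.3, -1.0, -0.3]
grip_width: 0.0562
```

View pics/s11.png

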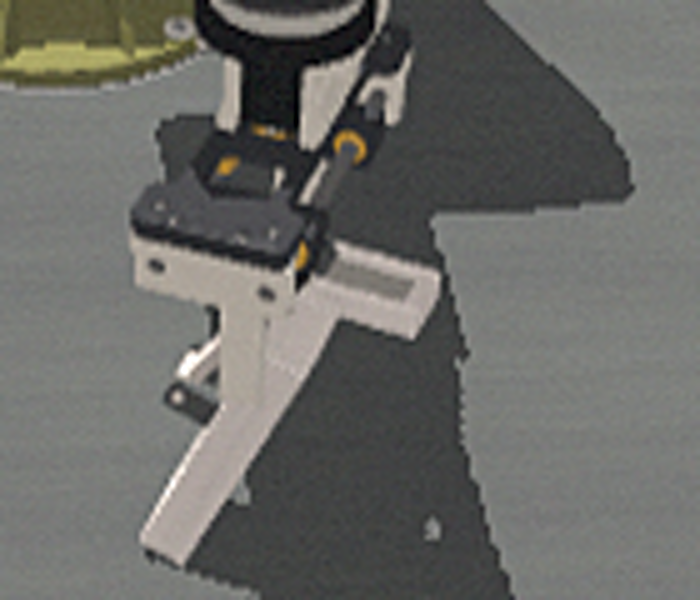

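```bash
python3 -m creep '[[[-0.12,0,-0.02],0,0.5],[[-0.24,0,-0.04],0,0.5],[[-0.36,0,-0.06],0,0.5],[[-0.48,0,-0.07],0,0.5],[[-0.6,0,-0.07],0,0.5],[[-0.72,0,-0.07],0,0.5],[[-0.72,0,-0.07],0,0.5]]' 12
python3 -c "
from h import *
c=cam('scene');save(c,'s12.png',(240,90,380,220),5)
"
```

```text
time_s: 8.6
ee_pos: [0.5349, 0.0549, 0.1204]
eef_rot: [3.141, 0.0, 1.135]
force: [-0.3, 0.0, 3.8]
grip_width: 0.0559
```

View pics/s12.png

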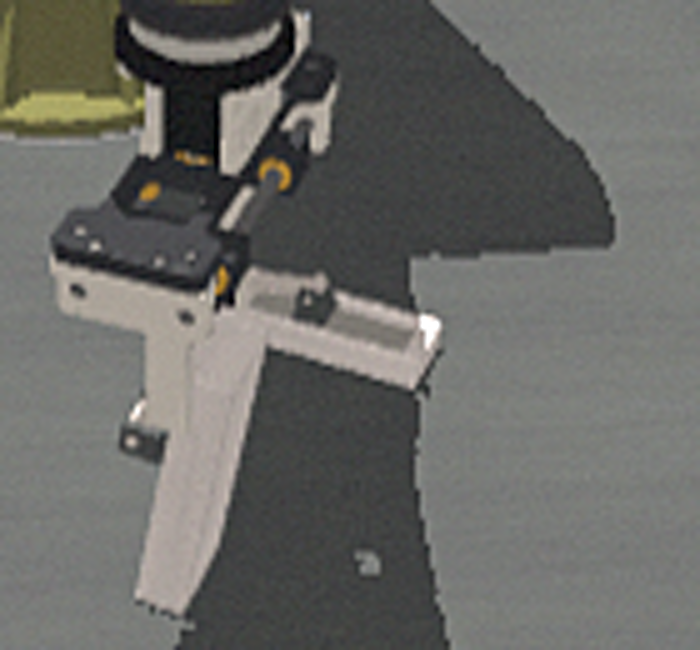

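```bash
python3 -m creep '[[[-0.08,0,0],0,0.5],[[-0.16,0,0],0,0.5],[[-0.24,0,0],0,0.5],[[-0.24,0,0],0,0.5]]' 12
python3 -c "
from h import *
c=cam('scene');save(c,'s13.png',(250,100,310,220),6)
for b in [(.505,.01),(.52,0.04)]:
  print([np.round((np.array(proj(c,np.array(b+(z,))))-[250,100])*6) for z in (0,.16)])
"
```

```text
time_s: 9.05
ee_pos: [0.5297, 0.0442, 0.1198]
eef_rot: [-3.141, 0.0, 1.135]
force: [1.4, -0.9, -1.0]
grip_width: 0.0556
[array([ 62., 585.]), array([ 57., 300.])]
[array([132., 606.]), array([135., 321.])]
```

View pics/s13.png

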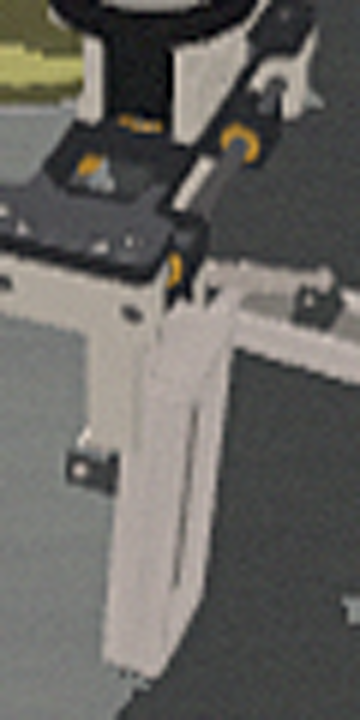

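```bash
python3 -m creep '[[[-0.08,0,0],0,0.5],[[-0.16,0,0],0,0.5],[[-0.22,0,0],0,0.5],[[-0.22,0,0],0,0.5]]' 12
python3 -c "
from h import *
c=cam('scene');save(c,'s14.png',(250,100,310,220),6)
"
```

```text
time_s: 9.5
ee_pos: [0.5248, 0.0343, 0.1197]
eef_rot: [-3.14, 0.001, 1.135]
force: [-0.9, 0.2, -6.9]
grip_width: 0.0561
```

View pics/s14.png

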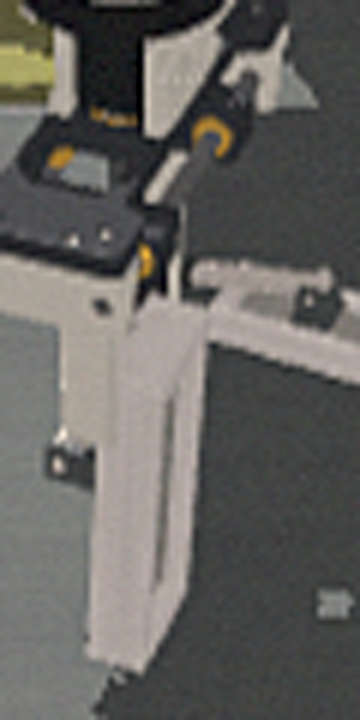

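```bash
python3 -m creep '[[[0,0,0.03],0,0.5],[[0,0,0.06],0,0.5],[[0,0,0.06],0,0.5]]' 12;  python3 -m creep '[[[-0.05,0,0.03],0,0.5],[[-0.05,0,0.03],0,0.5]]' 12
python3 -c "
from h import *
c=cam('scene');save(c,'s15.png',(250,100,310,220),6)
"
```

```text
time_s: 9.85
ee_pos: [0.5261, 0.0349, 0.119]
eef_rot: [3.139, -0.001, 1.136]
force: [-3.6, -0.6, 12.6]
grip_width: 0.0559
time_s: 10.05
ee_pos: [0.5251, 0.0326, 0.1177]
eef_rot: [3.139, -0.001, 1.136]
force: [-5.1, 0.7, 15.8]
grip_width: 0.056
```

View pics/s15.png

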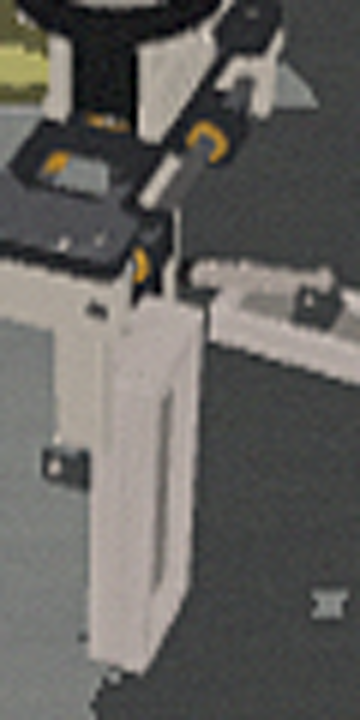

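The near-side edge now runs vertically from crop (90,655) to (90,490), with the frame pressed onto the bench at about 16 N. I'll ease the press, open slowly and check again.

```bash
python3 -m creep '[[[0,0,-0.03],0,0.5],[[0,0,-0.04],0,0.5],[[0,0,-0.04],0,0.5]]' 12; python3 -m creep '[[[0,0,0],0,0.66],[[0,0,0],0,0.72],[[0,0,0],0,0.8],[[0,0,0],0,0.9],[[0,0,0],0,1]]'
python3 -c "
from h import *
c=cam('scene');save(c,'s16.png',(240,80,320,220),4)
c=cam('scene');save(c,'s16b.png',(250,100,310,220),6)
"
```

```text
time_s: 10.4
ee_pos: [0.5246, 0.0325, 0.1179]
eef_rot: [3.141, -0.0, 1.136]
force: [0.3, -0.8, 0.1]
grip_width: 0.0558
time_s: 10.9
ee_pos: [0.5243, 0.0325, 0.1176]
eef_rot: [-3.142, -0.0, 1.135]
force: [0.3, 0.6, -0.1]
grip_width: 0.088
```

View pics/s16b.png

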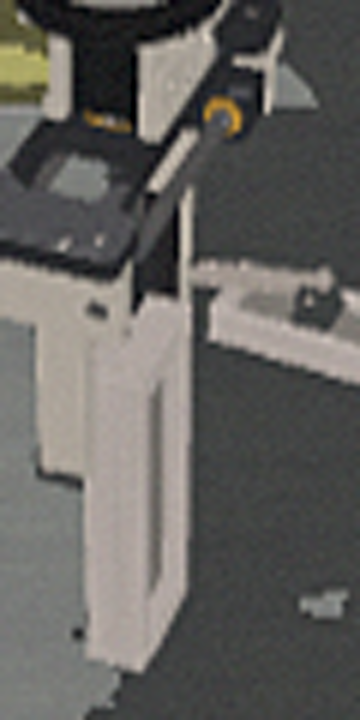

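```bash
python3 -m creep '[[[0,0,0],0,1],[[0,0,-0.2],0,1],[[0,0,-0.5],0,1],[[0,0,-1],0,1],[[0,0,-1.5],0,1],[[0,0,-2],0,1],[[0,0,-2.4],0,1],[[0,0,-2.4],0,1]]'
python3 -c "
from h import *
c=cam('scene');save(c,'s17.png',(230,90,330,220),6);np.savez('s17.npz',**c)
c=cam('top');save(c,'t17.png');np.savez('t17.npz',**c)
"
```

```text
time_s: 11.8
ee_pos: [0.5252, 0.0325, 0.2409]
eef_rot: [3.137, -0.002, 1.136]
force: [0.1, 0.6, 0.5]
grip_width: 0.094
```

View pics/s17.png

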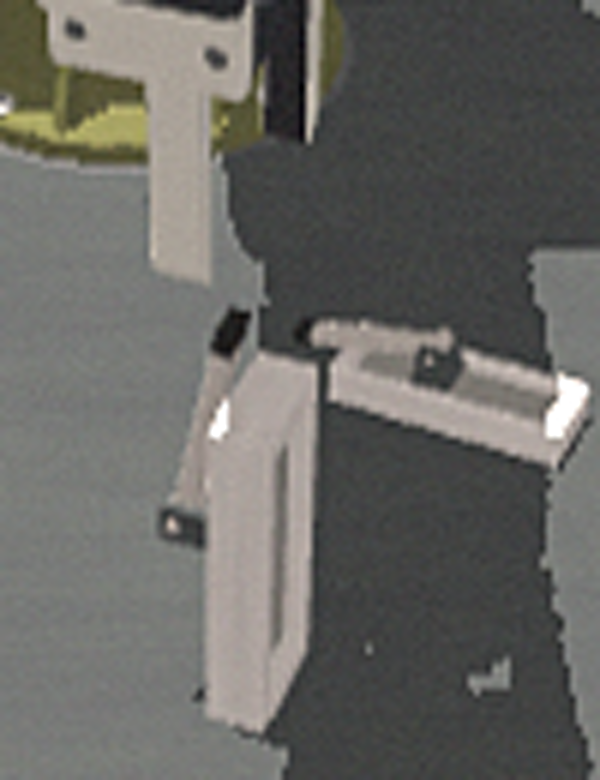

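View pics/t17.png

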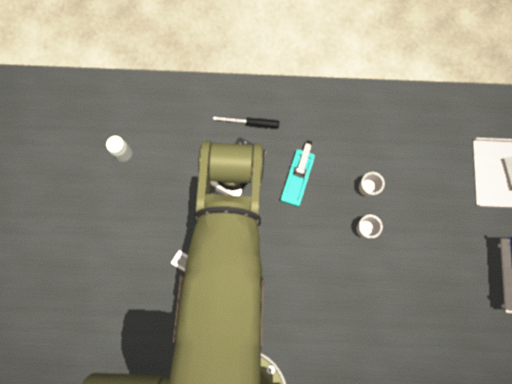

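The frame stands upright with the leg folded: tip at crop (235,318), hinge at (185,525). The top-edge corners are about (258,347), (320,360), (272,437) and (212,407). The bottom corners are (206,713), (266,733) and (303,655).

```bash

python3 -c "
from h import *
c=np.load('s17.npz')
f=lambda u,v,z: pz(c,230+u/6-.4,90+v/6-.4,z).round(4)
T=[f(*p,.16) for p in [(258,347),(320,360),(272,437),(212,407)]]
B=[f(*p,0.) for p in [(206,713),(266,733),(303,655)]]
for p in T+B: print(p)
print('bot nl-nr',np.degrees(np.arctan2(*(B[1]-B[0])[[1,0]])),'len',np.linalg.norm(B[1]-B[0]), np.linalg.norm(B[2]-B[1]))
print('centre bottom', (B[0]+B[2])/2)
print('centre top', np.mean(T,0))
print('tip',f(237,318,.19))
im=c['img'][::,::,::-1][140:190,255:290]
cv2.imwrite('pics/s17z.png',cv2.resize(im,None,fx=12,fy=12,interpolation=cv2.INTER_CUBIC))
"
```

```text
[0.497  0.0417 0.16  ]
[0.5068 0.0658 0.16  ]
[0.5532 0.0437 0.16  ]
[0.5338 0.0215 0.16  ]
[0.5459 0.0175 0.    ]
[0.5591 0.0427 0.    ]
[0.5127 0.062  0.    ]
bot nl-nr 62.35402463626135 len 0.02844784701871127 0.05025385557347814
centre bottom [0.5293  0.03975 0.     ]
centre top [0.5227   0.043175 0.16    ]
tip [0.5169 0.0321 0.19  ]
```

View pics/s17z.png

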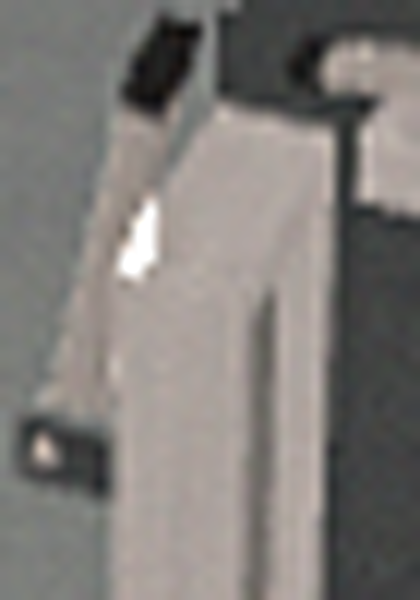

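```bash
python3 -m creep '[[[0.2,0,0],0,0],[[0.5,-0.05,0],0,0],[[0.7,-0.07,0],0,0],[[0.7,-0.07,0],0,0],[[0.7,-0.07,0],0,0],[[0.7,-0.07,0],0,0],[[0.7,-0.07,0],0,0],[[0.7,-0.07,0.3],0,0],[[0.7,-0.07,0.7],0,0],[[0.7,-0.07,1.1],0,0],[[0.7,-0.07,1.4],0,0],[[0.7,-0.07,1.52],0,0]]' 10
python3 -c "
from h import *
c=cam('scene');save(c,'s18.png',(230,90,330,220),6)
"
```

```text
time_s: 13.1
ee_pos: [0.5353, 0.0654, 0.1604]
eef_rot: [-3.14, 0.001, 1.135]
force: [-0.4, 0.5, -0.6]
grip_width: 0.0017
```

View pics/s18.png

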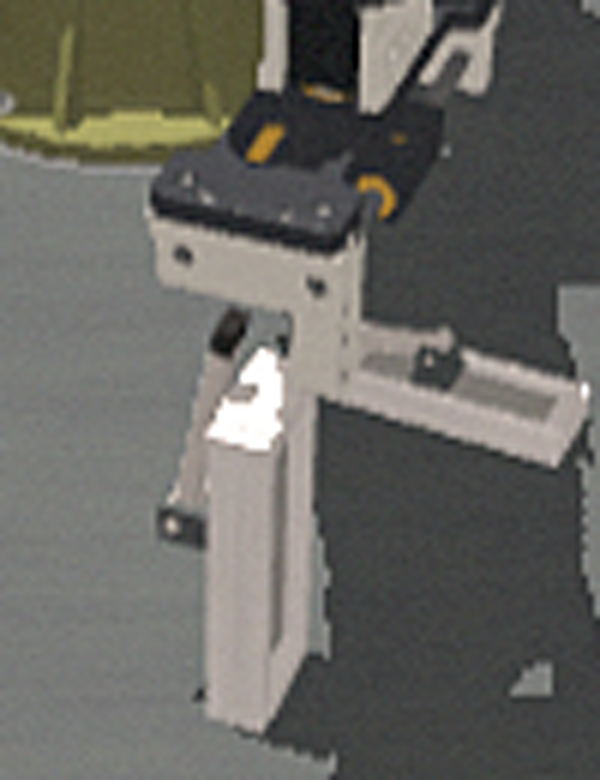

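```bash

python3 -c "
from h import *
c=cam('scene');save(c,'s19.png',(255,120,305,180),12)
go(.5353,.0654,.165,65)
x=np.array([np.cos(1.135),np.sin(1.135),0]);y=np.array([x[1],-x[0],0])
for z in(.16,.165,.17,.175,.18):
  for s in(-.008,.008): print(z,s,np.round((np.array(proj(c,np.array([.5353,.0654,z])+.0133*y+s*x))-[255,120])*12+4))
"
```

```text
units [-0.   -0.01 -0.07] twist 0.01 t 13.2 ee [0.5357 0.0655 0.1613] yaw [-180.    0.   65.] F [-0.2  1.1  0.6] w 0.0006
0.16 -0.008 [286. 481.]
0.16 0.008 [363. 501.]
0.165 -0.008 [286. 461.]
0.165 0.008 [364. 480.]
0.17 -0.008 [287. 441.]
0.17 0.008 [365. 460.]
0.175 -0.008 [287. 420.]
0.175 0.008 [365. 440.]
0.18 -0.008 [288. 400.]
0.18 0.008 [366. 419.]
```

View pics/s19.png

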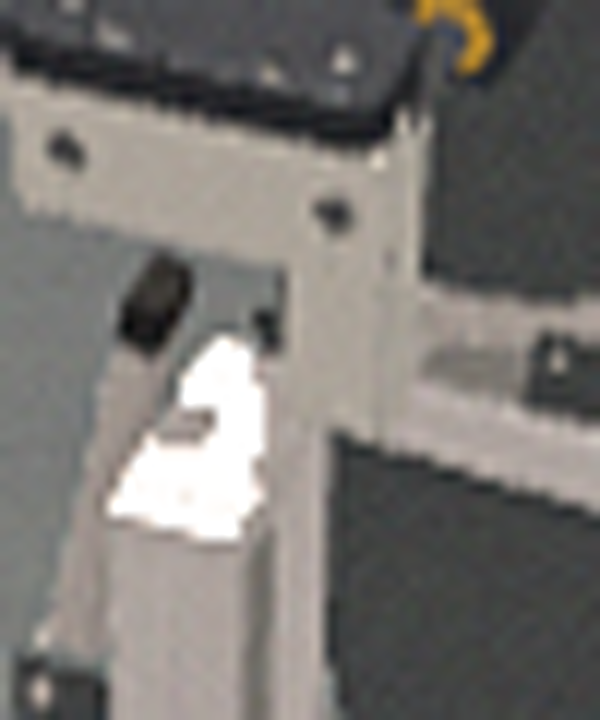

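The tip reads about 175 mm high, roughly 15 mm above the top edge, and it stands in front of the leg. I'll push towards the back.

```bash
python3 -m creep '[[[-0.12,0,0],0,0],[[-0.26,0,0],0,0],[[-0.4,0,0],0,0],[[-0.54,0,0],0,0],[[-0.66,0,0],0,0],[[-0.78,0,0],0,0],[[-0.9,0,0],0,0]]'
python3 -c "
from h import *
c=cam('scene');save(c,'s20.png',(240,100,320,220),6)
"
```

```text
time_s: 13.9
ee_pos: [0.5167, 0.0244, 0.1617]
eef_rot: [3.142, 0.0, 1.135]
force: [0.8, -0.3, 0.3]
grip_width: 0.0003
```

View pics/s20.png

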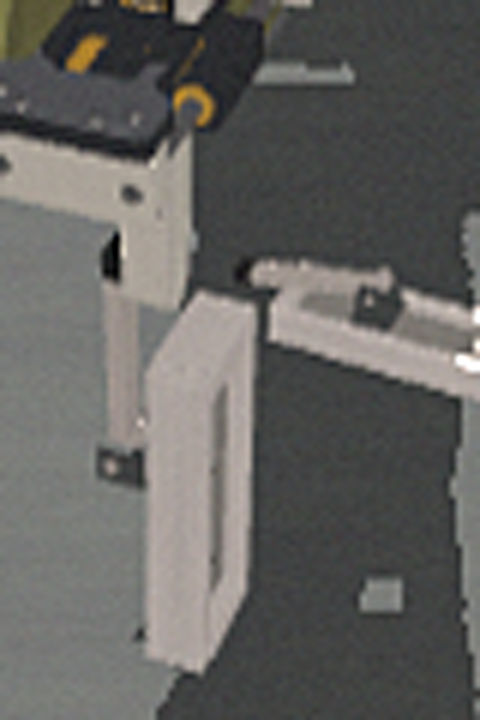

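The leg is being pushed and now stands nearly vertical at crop (120,350). The frame still stands. I'll continue over centre.

```bash
python3 -m creep '[[[-0.12,0,0],0,0],[[-0.26,0,0],0,0],[[-0.4,0,0],0,0],[[-0.54,0,0],0,0],[[-0.66,0,0],0,0],[[-0.76,0,0],0,0],[[-0.8,0,0],0,0],[[-0.8,0,0],0,0],[[-0.8,0,0],0,0],[[-0.8,0,0],0,0],[[-0.8,0,0],0,0],[[-0.8,0,0],0,0]]'
python3 -c "
from h import *
c=cam('scene');save(c,'s21.png',(240,100,320,220),6)
"
```

```text
time_s: 15.15
ee_pos: [0.5001, -0.0113, 0.1616]
eef_rot: [-3.142, 0.0, 1.136]
force: [-0.4, -0.4, 0.2]
grip_width: 0.0006
```

View pics/s21.png

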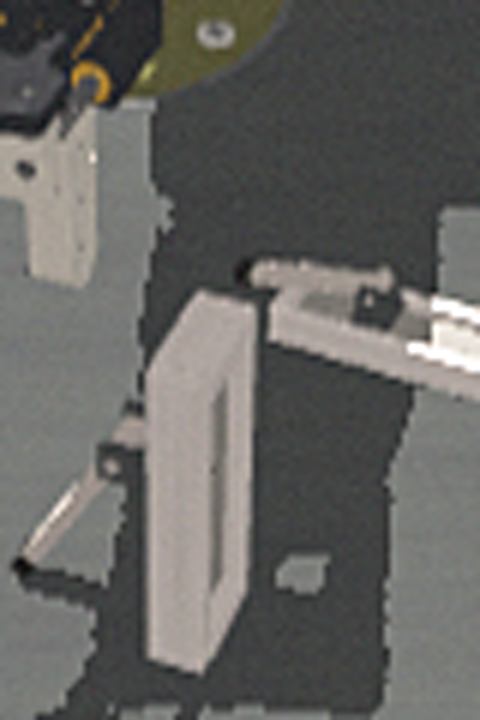

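```bash

python3 -c "
from h import *
c=cam('scene');save(c,'s22.png',(250,140,290,220),9)
"
```

```text
(no output)
```

View pics/s22.png

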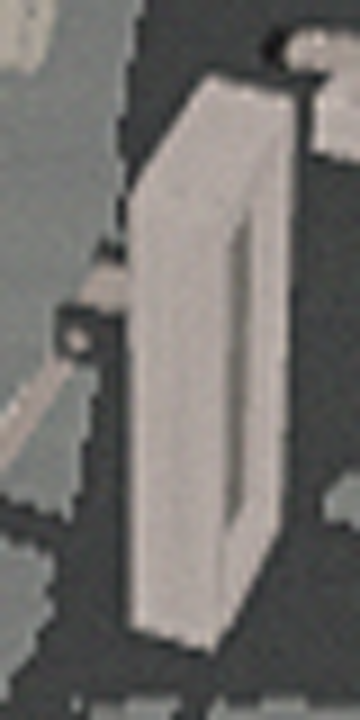

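```bash

python3 -c "
from h import *
c=np.load('scene0.npz')
f=lambda u,v,z: pz(c,250+u/9-.4,140+v/9-.4,z)
fl,fr,nl=[f(*p,.16) for p in [(210,75),(298,98),(131,200)]]
B=[f(*p,0.) for p in [(131,628),(213,650),(280,525)]]
x=np.array([np.cos(1.135),np.sin(1.135),0]);y=np.array([x[1],-x[0],0])
for n,p in [('top',(nl+fr)/2),('bot',(B[0]+B[2])/2)]: print(n,p.round(4),'s',p@x,'l',p@y)
print([np.round([p@x,p@y],4) for p in [fl,fr,nl]+B])
print('yaw thick', np.degrees(np.arctan2(*(fr-fl)[[1,0]])),np.degrees(np.arctan2(*(B[1]-B[0])[[1,0]])),'width',np.degrees(np.arctan2(*(nl-fl)[[1,0]])),np.degrees(np.arctan2(*(B[1]-B[2])[[1,0]])))
p=x*.2585+y*.462;print('target',p)
go(p[0],p[1],.21,155)
"
```

```text
top [0.5299 0.042  0.16  ] s 0.2617609840315643 l 0.4626351482439825
bot [0.5295 0.0409 0.    ] s 0.26057389352172056 l 0.462719735276014
[array([0.2491, 0.4344]), array([0.2743, 0.435 ]), array([0.2492, 0.4903]), array([0.2482, 0.4904]), array([0.2732, 0.4896]), array([0.273 , 0.4351])]
yaw thick 63.757529580952095 66.80246245059298 width -24.8244608311161 -24.767904763696503
target [0.52794002 0.0393139  0.        ]
units [ 1.15  0.08 -0.97] twist -11.24 t 15.25 ee [ 0.5    -0.0113  0.1616] yaw [-180.     0.    65.1] F [-0.4 -0.4 -0.1] w 0.0002
```

```bash
python3 -m creep '[[[0,0,-0.5],-1,0],[[0,0,-1],-2,0],[[0,0,-1.2],-3,1],[[0.2,0,-1.2],-4,1],[[0.4,0,-1.2],-5,1],[[0.6,0,-1.2],-6,1],[[0.8,0,-1.2],-7,1],[[1,0.05,-1.2],-8,1],[[1.1,0.08,-1.2],-9,1],[[1.19,0.09,-1.2],-10,1],[[1.19,0.09,-1.2],-11,1],[[1.19,0.09,-1.2],-11.24,1]]'
python3 -m creep '[[[0,0,0],0,1],[[0,0,0],0,1]]'
python3 -c "
from h import *
go(.5294,.0408,.114,155)
c=cam('scene');save(c,'s23.png',(230,80,330,220),5)
"
```

```text
time_s: 16.45
ee_pos: [0.5292, 0.0408, 0.2216]
eef_rot: [-3.142, -0.0, 2.71]
force: [0.5, 0.9, -0.1]
grip_width: 0.077
time_s: 16.65
ee_pos: [0.5292, 0.0407, 0.2216]
eef_rot: [3.142, -0.0, 2.704]
force: [0.5, -0.1, -0.0]
grip_width: 0.0923
units [-0.    0.    2.15] twist -0.01 t 16.65 ee [0.5292 0.0407 0.2216] yaw [180.   -0.  154.9] F [ 0.5 -0.1 -0. ] w 0.0923
```

View pics/s23.png

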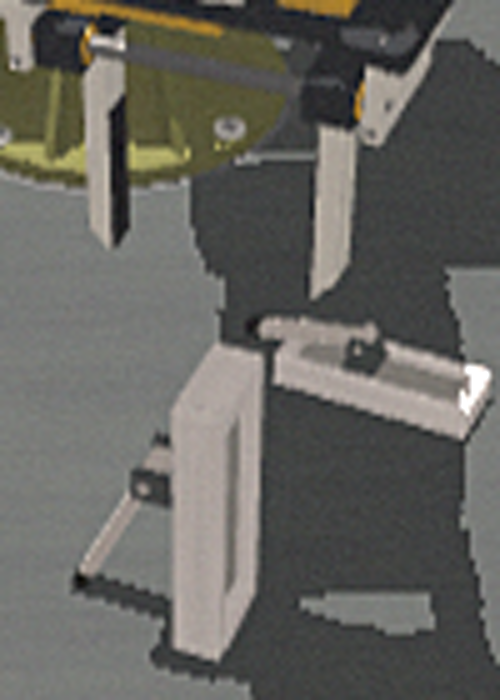

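The fingers straddle the frame symmetrically, at crop x 107 and 333, with the frame top mid at about 218. The leg is fully open. I'll go down and close gently.

```bash
python3 -m creep '[[[0,0,0.3],0,1],[[0,0,0.7],0,1],[[0,0,1.1],0,1],[[0,0,1.5],0,1],[[0,0,1.8],0,1],[[0,0,2],0,1],[[0,0,2.1],0,1],[[0,0,2.1],0,0.6],[[0,0,2.1],0,0.6],[[0,0,2.1],0,0.5],[[0,0,2.1],0,0.45]]' 5
python3 -c "
from h import *
c=cam('scene');save(c,'s24.png',(240,90,320,220),6)
"
```

```text
time_s: 17.8
ee_pos: [0.5294, 0.0407, 0.1172]
eef_rot: [3.141, 0.001, 2.705]
force: [-0.2, 0.5, -0.4]
grip_width: 0.0652
```

View pics/s24.png

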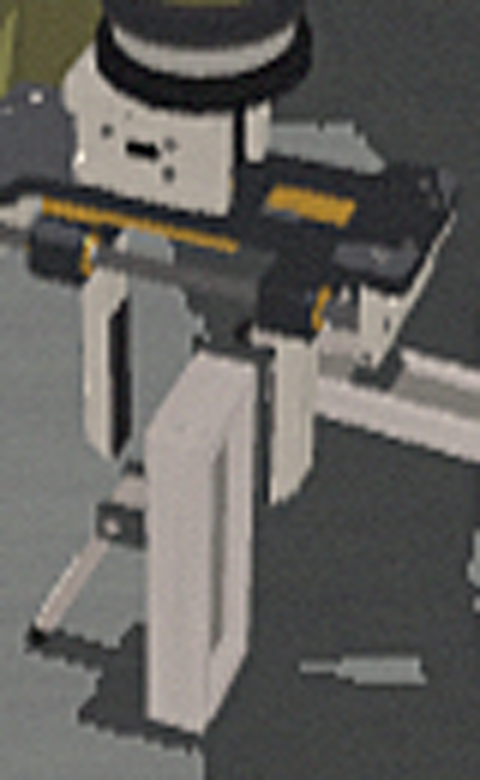

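```bash
python3 -m creep '[[[0,0,0],0,0.42],[[0,0,0],0,0.38],[[0,0,0],0,0.35],[[0,0,0],0,0.32],[[0,0,0],0,0.3],[[0,0,0],0,0.28],[[0,0,0],0,0.26],[[0,0,0],0,0.22],[[0,0,0],0,0.18],[[0,0,0],0,0.15],[[0,0,0],0,0.15],[[0,0,0],0,0.15]]' 12
python3 -m creep '[[[0,0,0],0,0.1],[[0,0,0],0,0.1],[[0,0,0],0,0.1],[[0,0,0],0,0.1],[[0,0,0],0,0.1]]' 15
python3 -c "
from h import *
c=cam('scene');save(c,'s25.png',(240,90,320,220),6)
"
```

```text
time_s: 19.05
ee_pos: [0.5292, 0.0407, 0.1166]
eef_rot: [3.142, 0.0, 2.705]
force: [0.5, -0.0, -0.6]
grip_width: 0.0258
time_s: 19.55
ee_pos: [0.5292, 0.0407, 0.1167]
eef_rot: [-3.142, -0.0, 2.705]
force: [0.1, 1.1, -0.1]
grip_width: 0.026
```

View pics/s25.png

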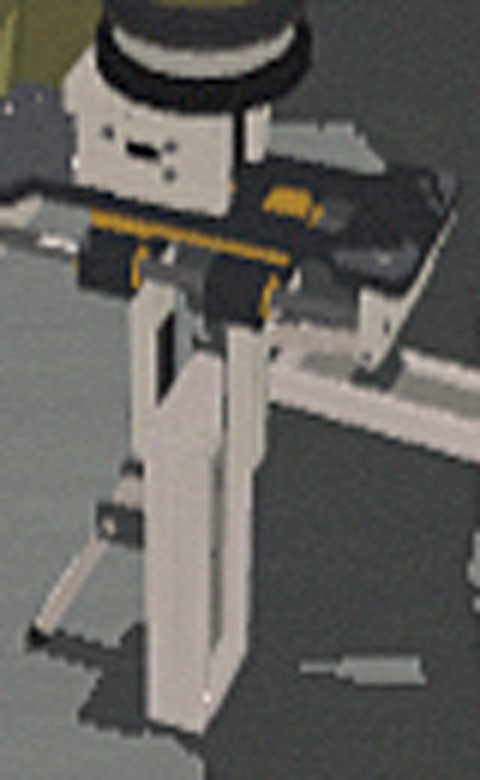

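```bash

python3 -c "
from h import *
c=cam('scene');a=np.load('scene0.npz')['img'].astype(int)
for n,(x0,y0,x1,y1) in dict(cups=(90,160,150,245),jar=(400,200,450,255),drv=(215,270,325,300)).items():
  r=cv2.phaseCorrelate(a[y0:y1,x0:x1].mean(2),c['img'][y0:y1,x0:x1].astype(float).mean(2));print(n,np.round(r[0],2),round(r[1],2))
o=telemetry.get_obs();print(o['time_s'],o['grip_width'],o['force'])
ctrl.hand_in()"
```

```text
cups [-0.03 -0.01] 0.99
jar [-0.07  0.  ] 1.0
drv [-0.05  0.  ] 1.01
19.65 0.0256772538900762 [ 0.4379547  -0.15402144  0.68244884]
the job is handed in; nothing more can be done
```

The frame stands upright on its bottom edge with the prop leg open, and the gripper holds its upper half across the thin body. I handed the job in at 19.65 s. No verdict is reported, so success rests on my own checks below.

**What I did:** I took the larger bare frame at top-view pixel (203,190) by the sides near its top and swung it up about its bottom edge. Then I pressed it flat, let go, and saw it stand on its own with the leg folded. With closed fingers I pushed the leg over centre from above the top edge, and it fell open. Finally I gripped the frame across its thickness at 15 N, about 60 mm above its middle.

**Last checks:**
- **Grip:** the opening reads 26 mm, which matches the frame's thickness. The contact force itself was not measured.
- **Upright:** in the last picture the frame's edges run vertical and its bottom edge is where it was before the grip. Before that grip, its top and bottom centres agreed within about 1 mm.
- **Leg:** it looks fully open in the picture; I did not measure its angle.
- **Cups, jar and screwdriver:** they shifted less than 0.1 pixel in the scene view.

**What disagreed:** the TCP height reading was about 26 mm too low. The fingertips touched the bench at a reading of about -7 mm, where 19 mm was expected. Because of this the first grasp closed above the frame without touching it, and I corrected every later height by that amount. The camera's depth readings were also too noisy to use, so positions came from pixel rays at known heights.

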